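# Sort the press change-over kit into its tray, stand, rest and dish

### The job

The press has just been changed over and its small kit is standing about loose. Put every piece away where its kind belongs: the black moulded clip lying flat inside the blue parts tray, the dark steel punch standing upright in the round pocket of its square black stand, the steel gauge block lying flat on the green felt of its wooden rest, lengthwise between the two raised ends, and both bolts in the round steel dish. Leave the calliper, the hex key, the water bottle and the ear defenders where they are.

Things in the scene. Friction and masses are not known exactly. Their poses are not given: they have to be found in the camera images.
- clip_mid (a point): Black plastic moulded clip, a hook-shaped part lying flat, about 46 mm (x) by 67 mm (y) by 28 mm high, 26 g. Point: its centre, half-way up (14 mm above its underside). Grasp it from above across its 46 mm width, so with the jaws closing along its x axis.
- punch_mid (a point): Dark steel press punch standing upright on its thick end, 16 mm in diameter, 53 mm tall (the upper part is a little thinner to look at, but may be gripped as a 16 mm cylinder), 60 g. Point: its centre, half-way up (26.5 mm above its foot); z along its axis.
- gauge_mid (a point): Bare steel go/no-go gauge block lying flat, 22 mm (x) by 56 mm (y) by 12 mm high, with two slots cut in one long side, 120 g. Point: its centre, half-way up (6 mm above its underside). Grasp it across its 22 mm width, jaws closing along its x axis.
- bolt_a_mid (a point): Bright M8 hexagon bolt standing on its head, thread up: head 13 by 15 mm at the bottom, about 8 mm thick at the top, 36 mm tall, 30 g. Point: its centre, half-way up (18 mm above the head's face).
- bolt_b_mid (a point): A second bolt just like the first. Point: its centre, half-way up (18 mm).
- clip_tray: Shallow blue plastic parts tray, fixed to the table: 90 mm (x) by 124 mm (y) outside, 84 by 118 mm inside, floor 3 mm above the table, rim 11 mm high. The clip fits in either way round with its length along the tray's x axis (8 mm to spare at each end), leaving 36 mm at each side for the fingers. Origin: centre of its underside, on the table.
- punch_stand: Square black steel block with bright screws at its corners, fixed to the table: 72 by 72 mm, 11 mm high (screw heads 12 mm), with one round flat-bottomed pocket in its middle, 34 mm across and 6 mm deep (pocket floor 5 mm above the table, brass coloured). Origin: centre of its underside, on the table, under the pocket.
- gauge_rest: Wooden rest with a green felt top, fixed to the table: 50 mm (x) by 92 mm (y); felt deck 13 mm above the table, with a raised wooden cheek 21 mm high at each end in y; 74 mm clear between the cheeks; the two long sides are open. The gauge block lies on the felt with its length along the rest's y axis, either way round. Origin: centre of its underside, on the table.
- bolt_dish: Round shallow steel dish, fixed to the table: 106 mm across outside, about 95 mm across its flat inside; floor 4 mm above the table, rim 12 mm high. Both bolts go in, standing or lying, side by side; a bolt held above its middle keeps the fingertips over the rim, otherwise open the jaws only a little to let go. Origin: centre of its underside, on the table.
- calliper: Bystander: steel slide calliper lying on the table, 73 by 225 by 11 mm. Origin: centre of its underside. Not to be moved.
- hex_key: Bystander: black hex key lying on the table, 33 by 98 by 7 mm. Origin: centre of its underside. Not to be moved.
- bottle: Bystander: clear water bottle with a blue label, standing, 65 mm across, 204 mm tall. Origin: centre of its underside. Not to be moved.
- ear_defenders: Bystander: ear defenders with black and red cups, 151 by 151 by 80 mm. Origin: centre of their underside. Not to be moved.
- press: Not handled: the heavy hand lever press that stands on the table behind the holders. Its base begins at x = 0.60; its column rises 0.6 m at about x = 0.75, y = -0.15 to -0.02, and its lever sticks out to the right at 0.3 to 0.4 m height, x about 0.78, so draw the arm in before swinging sideways past it. Origin: under the ram, on the table.

How it is judged:
At the end, for the whole second after the job is handed in: Clip flat (7 deg) inside the tray; punch upright (5 deg) in the pocket, within 12 mm of its centre; gauge flat on the felt within 12 mm lengthwise, 13 mm crosswise and 23 deg of the rest; both bolts in the dish, within 46 mm of its middle, no higher than standing on its floor; all released, at rest (x of clip_mid in the frame of clip_tray between -0.024 and 0.024 m and y of clip_mid in the frame of clip_tray between -0.042 and 0.042 m and z of clip_mid in the frame of clip_tray between 0.012 and 0.022 m and angle between each of clip_mid, gauge_mid's own z axis and vertical below 0.12 rad and horizontal distance between punch_mid and punch_stand below 0.012 m and angle between punch_mid's own z axis and vertical below 0.08 rad and z of punch_mid in the frame of punch_stand between 0.027 and 0.0345 m and x of gauge_mid in the frame of gauge_rest between -0.013 and 0.013 m and y of gauge_mid in the frame of gauge_rest between -0.012 and 0.012 m and z of gauge_mid in the frame of gauge_rest between 0.014 and 0.0225 m and angle between the y axis of gauge_mid and the y axis of gauge_rest, either way round below 0.4 rad and horizontal distance between each of bolt_a_mid, bolt_b_mid and bolt_dish below 0.046 m and z of bolt_a_mid in the frame of bolt_dish between 0.005 and 0.027 m and z of bolt_b_mid in the frame of bolt_dish between 0.005 and 0.027 m and linear speed of each of clip, punch, gauge, bolt_a, bolt_b below 0.02 m/s and angular speed of each of clip, punch, gauge, bolt_a, bolt_b below 0.3 rad/s); the robot touches nothing.
It fails at once if the calliper is moved more than 20 mm (distance of calliper from where it was at the start of the episode above 0.02 m).
It fails at once if the hex key is moved more than 20 mm (distance of hex_key from where it was at the start of the episode above 0.02 m).
It fails at once if the water bottle is moved more than 20 mm (distance of bottle from where it was at the start of the episode above 0.02 m).
It fails at once if the pair of ear defenders is moved more than 20 mm (distance of ear_defenders from where it was at the start of the episode above 0.02 m).
It also fails if it takes over 112 s, if anything falls off the work surface, if the arm or the gripper's body presses on something with over 40 N, if the wrist force passes 120 N, or if a joint passes its speed limit or range.

### The arm

A 6-joint arm with a two-finger parallel gripper is mounted at the origin on a cart in front of the work surface, level with it; the furniture and walls round the work are solid. World frame = base frame: x ahead of the robot, y to its left, z up, the work surface at z = 0. Lengths are in m, angles in rad, forces in N, time in s.
With the tool pointing down it reaches from about 0.35 to 0.85 m from the base axis. Payload 8.1 kg.
Tool frame: the origin (TCP) lies on the centre line of the jaws, within the pads' length; the fingertips stand 25 mm ahead of it and the grasp point (between the pads) lies 6 mm ahead of it; z points along the fingers, y is the line along which they close (so a half turn about z gives the same grasp; the last joint's range is limited). The gripper opens to 93 mm and grips with 3 to 60 N. Pads are 15 mm wide; open, the fingers measure 128 mm over their backs; the gripper's body (75 mm by 188 mm) begins 65 mm behind the grasp point.
Start: joints at [-1.382, 0.13, 1.488, -0, 1.523, -0.085], TCP at [0.162, -0.578, 0.244] pointing down, gripper open.
Joint ranges: [-2.96, 2.96], [-0.89, 2.26], [0.02, 2.5], [-1.34, 4.48], [0, 2.73], [-2.66, 2.66]. Speed limits (rad/s): [2.39, 2.39, 2.79, 3.14, 3.14, 3.14].

### API

Orientations are given as a 3x3 rotation matrix whose columns are the frame's x, y, z axes.
In Python, from cell import arm gives the robot as it stands.
- The arm moves only by the tool jog_arm, never from a script. Its argument "commands" is a list of rows, each an object with "translation": the shift along the tool's x, y, z in cm, a list of three; "yaw": the turn about the tool's z in degrees. In form: [{"translation": [x, y, z], "yaw": yaw}, ...]. A call has 1 to 12 rows; each row is the pose to reach, as a shift and turn from the pose commanded when the call began, along the tool's axes at that moment; what a row does not reach only later rows make up. A row lasts 1/10 s, in which the tool goes at most 50 mm and 8.59 degrees, less where a joint would pass 70% of its speed; a pose out of reach is approached as far as the arm can. A call with a gripper value outside its range is refused whole. "jaw" is the gripper command: -1 is shut, 1 is fully open, values between are in proportion, set as the call begins (left out, the last holds). The fingers move at their own pace and stop on an object; "grip_force" is the grip in N (left out, the last holds). Time passes only in rows, so rows that repeat a pose let the fingers close. It gives the time, the measured TCP pose, the force, the opening and the grip force at its end, in the units of the state.
- arm.sense(): the state, without advancing time (a new reading comes with each control period).
- arm.read_camera(name): name is "scene" or "top" or "wrist"; returns (picture, depth): 480x640x3 uint8, red, green, blue; 480x640 float32, m along the optical axis (not along the pixel's ray), 0 where there is no reading.
- arm.camera_params(name): a dict with "mtx" (3x3 intrinsics, pixels), "extrinsics" (4x4, takes a point from world to camera coordinates). Camera axes: x right, y down, z forward; pixel columns grow to the right and rows downward; lengths in m; the calibration is good to about 2 mm. A picture is of the moment at which its call begins: read the wrist's pose just before it. camera_params takes no time and is no camera call; for the wrist camera it gives the pose at the moment of the call.
- arm.close_job(): hands the job in; it is judged then, once.
The state is a dict: "clock": time; "joint_positions": joint angles; "joint_vel": joint speeds; "joint_efforts": joint torques, N m; "eef_pos": TCP position; "tool_rot": TCP orientation; "ft_force": force on the tool from outside, world axes, zero at the start; "ft_torque": the same for the moment, N m; "width": finger opening in m; "grip_force": force on a finger pad.
Only numpy, scipy, OpenCV 4.12 (cv2) and the standard library are available. Lean on these libraries where they do the work, as an engineer would, in place of code of your own. Each camera call takes 0.05 s, during which the arm holds its last target. There are 200 camera calls.

## Working session

There is one attempt and no reset: what is moved stays moved. The work goes in short steps, Python scripts to look and compute and a tool call to move; the robot and the scene stay as the last step left them, time stands still between calls to the robot, and variables do not carry over. Pictures are saved under pics/ and viewed, at most 14 in all, crops included, and the job is handed in when it is done.

Besides the shell and the picture viewer there is one more tool, called after "Request:" by a JSON object that holds its "name" and its "arguments". jog_arm: Moves the arm, as the interface text tells. Its arguments: {"type":"object","properties":{"commands":{"type":"array"},"jaw":{"type":"number"},"grip_force":{"type":"number"}},"required":["commands"]}

```bash
mkdir -p pics; ls; python3 - <<'E'
from cell import arm
import cv2,numpy as np
s=arm.sense();print(s['clock'],s['eef_pos'],s['tool_rot'],s['width'])
for n in('top','scene'):
    p,d=arm.read_camera(n);c=arm.camera_params(n)
    cv2.imwrite(f'pics/{n}0.png',p[:,:,::-1]);np.savez(f'pics/{n}0.npz',p=p,d=d,K=c['mtx'],E=c['extrinsics'])
    print(n,c)
E
```

```text
pics
0.0 [ 0.16216236 -0.57715671  0.24261685] [[ 9.62737845e-01  2.70436133e-01 -3.72950319e-04]
 [ 2.70436371e-01 -9.62736339e-01  1.70595589e-03]
 [ 1.02299289e-04 -1.74324763e-03 -9.99998475e-01]] 0.09305082144538072
top {'mtx': array([[518.98820066,   0.        , 326.9798478 ],
       [  0.        , 518.98820066, 243.84972842],
       [  0.        ,   0.        ,   1.        ]]), 'extrinsics': array([[-0.00260254, -0.99999037,  0.00353255,  0.11268069],
       [-0.9787377 ,  0.00182267, -0.20510775,  0.54658755],
       [ 0.20509933, -0.00399124, -0.97873302,  1.28350842],
       [ 0.        ,  0.        ,  0.        ,  1.        ]])}
scene {'mtx': array([[436.37933977,   0.        , 319.02922142],
       [  0.        , 436.37933977, 239.97391295],
       [  0.        ,   0.        ,   1.        ]]), 'extrinsics': array([[ 0.48367003, -0.87524757, -0.00223531, -0.18234878],
       [-0.50714009, -0.27816705, -0.81574017,  0.36391382],
       [ 0.71335281,  0.39568269, -0.5784142 ,  1.02177761],
       [ 0.        ,  0.        ,  0.        ,  1.        ]])}
```

View pics/top0.png

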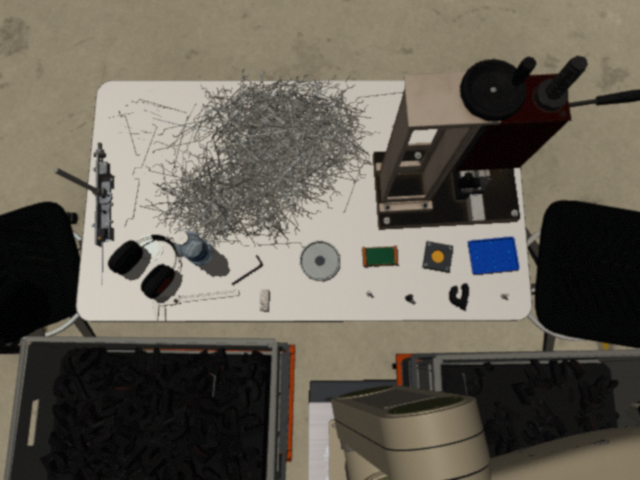

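View pics/scene0.png

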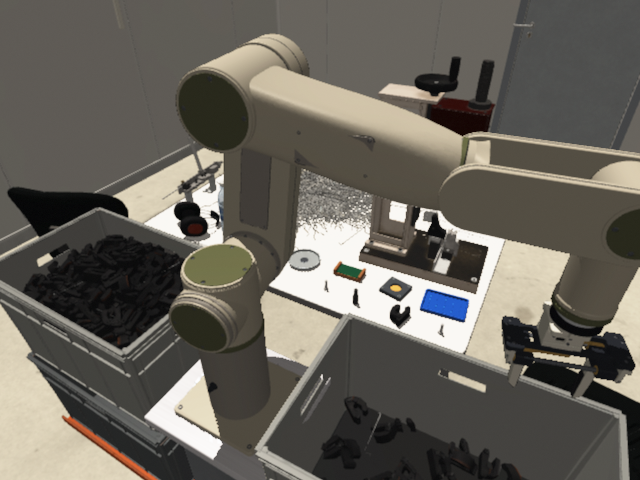

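The top view shows the dish at (320,261), rest (380,257), stand (437,256) and tray (494,256). The bolts are at (369,294) and (504,296), the punch at (410,298), the clip at (459,297) and the gauge at (265,300). The calliper is near (205,297) and the hex key near (250,268). I'll enlarge this strip and work out positions.

```bash
cat > h.py <<'E'
import numpy as np,cv2
def pt(K,E,u,v,z):
    """world point on pixel ray at height z"""
    R,t=E[:3,:3],E[:3,3]; c=-R.T@t; r=R.T@np.linalg.solve(K,[u,v,1.]); return c+r*(z-c[2])/r[2]
def heightmap(K,E,d):
    v,u=np.mgrid[:480,:640]; P=np.stack([(u-K[0,2])/K[0,0]*d,(v-K[1,2])/K[1,1]*d,d],-1)
    return (P-E[:3,3])@E[:3,:3]
E
python3 - <<'E'
import numpy as np,cv2
from h import *
f=np.load('pics/top0.npz');K,E,p,d=f['K'],f['E'],f['p'],f['d']
for n,u,v,z in[('dish',320,261,.01),('rest',380,257,.013),('stand',437.5,256.5,.011),('tray',494,256,.008),('boltA',369,294,.018),('boltB',504,296,.018),('punch',410,298,.026),('clip',459,297,.02),('gauge',265,300,.012),('calR',239,293,.01),('hex',250,268,.005)]:
    print(n,pt(K,E,u,v,z).round(3))
W=heightmap(K,E,d);print(W[300:305,330:340,2].mean(),W[300:305,540:545,2].mean())
c=p[225:325,230:540,::-1];a=cv2.resize(c[:,:155],(800,516),interpolation=cv2.INTER_CUBIC);b=cv2.resize(c[:,155:],(800,516),interpolation=cv2.INTER_CUBIC)
cv2.imwrite('pics/c1.png',a);cv2.imwrite('pics/c2.png',b)
E
```

```text
dish [0.51 0.13 0.01]
rest [ 0.52  -0.029  0.013]
stand [ 0.521 -0.183  0.011]
tray [ 0.523 -0.334  0.008]
boltA [0.421 0.002 0.018]
boltB [ 0.415 -0.35   0.018]
punch [ 0.41  -0.103  0.026]
clip [ 0.413 -0.232  0.02 ]
gauge [0.407 0.273 0.012]
calR [0.425 0.342 0.01 ]
hex [0.492 0.316 0.005]
0.0013326457129597081 -0.2963267339283408
```

Request:
{"name": "jog_arm", "arguments": {"commands": [{"translation": [16,-10,-6],"yaw": 8},{"translation": [32.6,-20.7,-6],"yaw": 15.7},{"translation": [32.6,-20.7,-6],"yaw": 15.7},{"translation": [32.6,-20.7,-6],"yaw": 15.7},{"translation": [32.6,-20.7,-6],"yaw": 15.7},{"translation": [32.6,-20.7,-6],"yaw": 15.7},{"translation": [32.6,-20.7,-6],"yaw": 15.7},{"translation": [32.6,-20.7,-6],"yaw": 15.7},{"translation": [32.6,-20.7,-6],"yaw": 15.7},{"translation": [32.6,-20.7,-6],"yaw": 15.7},{"translation": [32.6,-20.7,-6],"yaw": 15.7}]}}

```text
clock: 1.2
eef_pos: [0.4195, -0.2907, 0.3031]
tool_rot: [[1.0, -0.001, -0.001], [-0.001, -1.0, 0.0], [-0.001, -0.0, -1.0]]
ft_force: [0.1, -0.4, -0.3]
width: 0.0929
grip_force: 0.0
```

```bash
cat > snap.py <<'E'
import sys,cv2,numpy as np
from cell import arm
def snap(name):
    s=arm.sense();c=arm.camera_params('wrist');p,d=arm.read_camera('wrist')
    cv2.imwrite(f'pics/{name}.png',p[:,:,::-1]);np.savez(f'pics/{name}.npz',p=p,d=d,K=c['mtx'],E=c['extrinsics'])
    R,t=c['extrinsics'][:3,:3],c['extrinsics'][:3,3]
    print(s['clock'],s['eef_pos'].round(4),'toolx',s['tool_rot'][:,0].round(3),'cam',(-R.T@t).round(3),'axis',R[2].round(2),'w',s['width'],s['ft_force'])
    return c['mtx'],c['extrinsics'],p,d
if __name__=='__main__':snap(sys.argv[1])
E
python3 snap.py w1
```

```text
1.2 [ 0.4195 -0.2907  0.3031] toolx [ 1.    -0.001 -0.001] cam [ 0.494 -0.292  0.443] axis [-0.27  0.   -0.96] w 0.0928514114981004 [ 0.13893044 -0.41616345 -0.32996468]
```

View pics/w1.png

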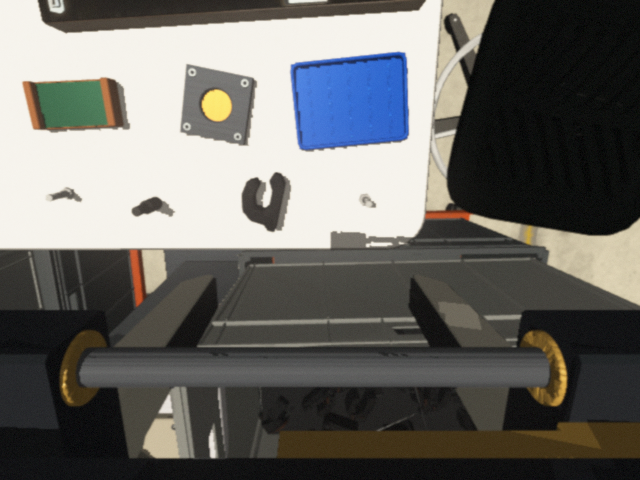

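The wrist view shows every holder (rest ~(72,104), stand (217,104), tray (350,101)), plus bolt A (62,195), the punch (150,206), the clip (265,201) and bolt B (367,201). I'll segment it by height.

```bash
cat > seg.py <<'E'
import sys,cv2,numpy as np
from h import *
def seg(name,zmin=.005,zmax=.09,xr=(.355,.6)):
    f=np.load(f'pics/{name}.npz');W=heightmap(f['K'],f['E'],f['d']);p=f['p']
    m=((f['d']>0)&(W[...,2]>zmin)&(W[...,2]<zmax)&(W[...,0]>xr[0])&(W[...,0]<xr[1])).astype(np.uint8);m[270:]=0
    n,l,st,_=cv2.connectedComponentsWithStats(m)
    for i in range(1,n):
        if st[i,4]<40:continue
        q=W[l==i];r=cv2.minAreaRect((q[:,:2]*1000).astype(np.float32))
        print(st[i,:5],'ctr',(np.array(r[0])/1000).round(4),'size',np.round(r[1],1),'ang',round(r[2],1),'zmax',np.percentile(q[:,2],98).round(4),'topctr',q[q[:,2]>np.percentile(q[:,2],98)-.004][:,:2].mean(0).round(4),p[l==i].mean(0).astype(int))
if __name__=='__main__':seg(sys.argv[1],float(sys.argv[2]) if len(sys.argv)>2 else .005)
E
python3 seg.py w1;python3 - <<'E'
import numpy as np
from h import *
f=np.load('pics/w1.npz');K,E=f['K'],f['E'];W=heightmap(K,E,f['d']);print('table z',np.median(W[215:240,300:340,2]))
g=lambda u,v,z:print(u,v,pt(K,E,u,v,z).round(4))
g(217,104.5,.005)
for q in[(190,71),(249,79),(241,136),(186,129)]:g(*q,.012)
for q in[(292,65),(404,55),(407,136),(302,149)]:g(*q,.011)
for q in[(33,82),(109,79),(117,125),(37,129)]:g(*q,.013)
E
```

```text
[ 41  19  73  14 583] ctr [ 0.5984 -0.0547] size [56.7  3.2] ang 90.0 zmax 0.0398 topctr [ 0.5993 -0.0415] [85 77 67]
[ 290   52  119   98 1632] ctr [ 0.5265 -0.3325] size [ 92.5 126.6] ang 5.6 zmax 0.0111 topctr [ 0.5292 -0.3322] [ 71 104 179]
[ 180   64   73   81 3874] ctr [ 0.5237 -0.1837] size [72.6 72.1] ang 79.0 zmax 0.0118 topctr [ 0.5245 -0.1838] [126 123 118]
[  22   77  100   53 4404] ctr [ 0.5246 -0.0289] size [50.3 93.6] ang 2.4 zmax 0.0207 topctr [ 0.5245 -0.0289] [ 98 111  80]
[ 241  172   44   60 1465] ctr [ 0.42   -0.2312] size [45.5 66.3] ang 76.9 zmax 0.0275 topctr [ 0.4165 -0.2349] [79 74 69]
[ 45 189  23  13 158] ctr [0.4261 0.0015] size [8.9 7.5] ang 37.0 zmax 0.0352 topctr [0.4255 0.0013] [147 141 132]
[360 195  12  13  83] ctr [ 0.4181 -0.3524] size [8.2 9.9] ang 27.3 zmax 0.0358 topctr [ 0.4178 -0.3526] [184 177 166]
[131 197  30  20 356] ctr [ 0.4137 -0.1025] size [15.6 13.7] ang 30.8 zmax 0.0529 topctr [ 0.4132 -0.1018] [91 86 79]
table z -0.0014863144574428198
217 104.5 [ 0.5244 -0.1849  0.005 ]
190 71 [ 0.5578 -0.1601  0.012 ]
249 79 [ 0.5498 -0.2228  0.012 ]
241 136 [ 0.4906 -0.2111  0.012 ]
186 129 [ 0.4982 -0.1503  0.012 ]
292 65 [ 0.5637 -0.2692  0.011 ]
404 55 [ 0.5733 -0.3882  0.011 ]
407 136 [ 0.4904 -0.3969  0.011 ]
302 149 [ 0.4763 -0.2791  0.011 ]
33 82 [0.5469 0.0094 0.013 ]
109 79 [ 0.5498 -0.0727  0.013 ]
117 125 [ 0.5025 -0.0746  0.013 ]
37 129 [0.4984 0.0148 0.013 ]
```

Request:
{"name": "jog_arm", "arguments": {"commands": [{"translation": [0,-3,4],"yaw": 7},{"translation": [0,-6,8],"yaw": 13},{"translation": [0,-6,13],"yaw": 13},{"translation": [0,-6,18],"yaw": 13},{"translation": [0,-6,22],"yaw": 13},{"translation": [0,-6,25],"yaw": 13},{"translation": [0,-6,26.5],"yaw": 13},{"translation": [0,-6,27.3],"yaw": 13},{"translation": [0,-6,27.3],"yaw": 13},{"translation": [0,-6,27.3],"yaw": 13}], "jaw": 0.6, "grip_force": 15}}

```text
clock: 2.25
eef_pos: [0.4204, -0.2311, 0.0315]
tool_rot: [[0.974, -0.226, 0.001], [-0.226, -0.974, -0.001], [0.001, 0.0, -1.0]]
ft_force: [0.9, -0.8, 0.2]
width: 0.0747
grip_force: 0.0
```

Request:
{"name": "jog_arm", "arguments": {"commands": [{"translation": [0,0,0],"yaw": 0},{"translation": [0,0,0],"yaw": 0},{"translation": [0,0,0],"yaw": 0},{"translation": [0,0,0],"yaw": 0},{"translation": [0,0,0],"yaw": 0},{"translation": [0,0,0],"yaw": 0},{"translation": [0,0,0],"yaw": 0},{"translation": [0,0,0],"yaw": 0}], "jaw": -1}}

```text
clock: 3.05
eef_pos: [0.4204, -0.2304, 0.031]
tool_rot: [[0.974, -0.225, 0.0], [-0.225, -0.974, -0.0], [0.001, 0.0, -1.0]]
ft_force: [-1.6, 0.3, 5.1]
width: 0.0454
grip_force: 15.0
```

Request:
{"name": "jog_arm", "arguments": {"commands": [{"translation": [0,0,-4],"yaw": 0},{"translation": [0,0,-8],"yaw": 0},{"translation": [4,2.5,-8],"yaw": -6},{"translation": [8,5,-8],"yaw": -12},{"translation": [12.6,7.6,-8],"yaw": -18.5},{"translation": [12.6,7.6,-8],"yaw": -18.5},{"translation": [12.6,7.6,-8],"yaw": -18.5},{"translation": [12.6,7.6,-5],"yaw": -18.5},{"translation": [12.6,7.6,-2],"yaw": -18.5},{"translation": [12.6,7.6,-0.8],"yaw": -18.5},{"translation": [12.6,7.6,-0.3],"yaw": -18.5},{"translation": [12.6,7.6,-0.3],"yaw": -18.5}]}}

```text
clock: 4.25
eef_pos: [0.5255, -0.332, 0.0345]
tool_rot: [[0.995, 0.095, -0.0], [0.095, -0.995, 0.0], [-0.0, -0.0, -1.0]]
ft_force: [0.1, -0.1, -0.1]
width: 0.0454
grip_force: 15.0
```

Request:
{"name": "jog_arm", "arguments": {"commands": [{"translation": [0,0,0],"yaw": 0},{"translation": [0,0,0],"yaw": 0}]}}

```text
clock: 4.45
eef_pos: [0.5263, -0.3328, 0.0349]
tool_rot: [[0.995, 0.096, 0.001], [0.096, -0.995, -0.001], [0.001, 0.001, -1.0]]
ft_force: [0.3, -0.0, -0.3]
width: 0.0456
grip_force: 15.0
```

Request:
{"name": "jog_arm", "arguments": {"commands": [{"translation": [0,0,0],"yaw": 0},{"translation": [0,0,0],"yaw": 0},{"translation": [0,0,0],"yaw": 0},{"translation": [0,0,-4],"yaw": 0},{"translation": [0,0,-9],"yaw": 0},{"translation": [-3,0,-14],"yaw": 2},{"translation": [-7,0,-18],"yaw": 5.5},{"translation": [-10.9,0.9,-22],"yaw": 5.5},{"translation": [-10.9,0.9,-22],"yaw": 5.5},{"translation": [-10.9,0.9,-22],"yaw": 5.5},{"translation": [-10.9,0.9,-22],"yaw": 5.5}], "jaw": 0.4}}

```text
clock: 5.55
eef_pos: [0.4184, -0.3518, 0.2526]
tool_rot: [[1.0, -0.001, -0.0], [-0.001, -1.0, 0.001], [-0.0, -0.001, -1.0]]
ft_force: [0.4, 0.1, -1.0]
width: 0.0653
grip_force: 0.0
```

```bash
python3 snap.py w2; python3 seg.py w2
```

```text
5.55 [ 0.4184 -0.3518  0.2526] toolx [ 1.    -0.001 -0.   ] cam [ 0.493 -0.353  0.392] axis [-0.27  0.   -0.96] w 0.06530677262128069 [ 0.4482801   0.05759666 -1.00753125]
[ 0  8 23  8 87] ctr [ 0.5996 -0.0744] size [ 1.1 22.2] ang 1.6 zmax 0.02 topctr [ 0.5998 -0.0763] [75 67 58]
[ 222   39  138  113 2116] ctr [ 0.5265 -0.3323] size [ 92.4 126.5] ang 5.5 zmax 0.0109 topctr [ 0.5298 -0.3324] [ 73 105 178]
[ 100   53   82   93 5091] ctr [ 0.5236 -0.1837] size [73.5 72.1] ang 79.1 zmax 0.0117 topctr [ 0.5246 -0.1841] [118 116 111]
[ 268   56   52   77 2188] ctr [ 0.5255 -0.3336] size [66.6 45.3] ang 5.1 zmax 0.0306 topctr [ 0.5229 -0.3376] [47 49 60]
[   0   69   36   58 1656] ctr [ 0.5257 -0.0584] size [50.2 35.3] ang 2.0 zmax 0.021 topctr [ 0.5264 -0.0713] [100  87  58]
[ 41 205  44  23 585] ctr [ 0.4133 -0.1033] size [15.6 14. ] ang 4.6 zmax 0.0527 topctr [ 0.4132 -0.1022] [80 75 69]
[310 204   8  13  93] ctr [ 0.4178 -0.353 ] size [7.4 7.5] ang 88.8 zmax 0.0354 topctr [ 0.4177 -0.353 ] [186 180 168]
```

View pics/w2.png

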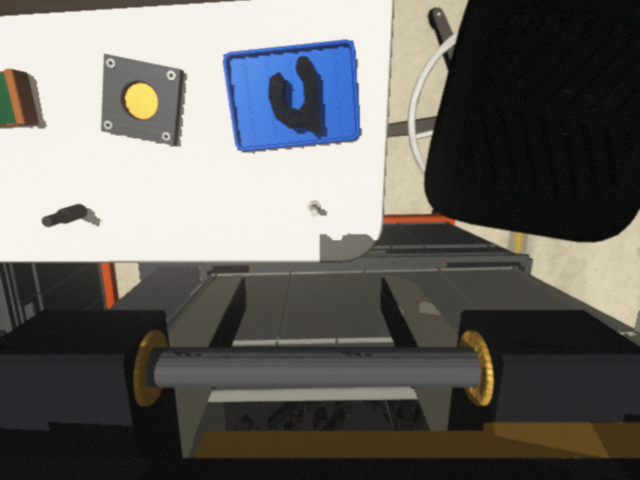

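The clip lies flat and centred in the tray, around (300,97). Next is bolt B at (314,208).

Request:
{"name": "jog_arm", "arguments": {"commands": [{"translation": [-0.05,0.1,5],"yaw": 0},{"translation": [-0.05,0.1,10],"yaw": 0},{"translation": [-0.05,0.1,15],"yaw": 0},{"translation": [-0.05,0.1,18.5],"yaw": 0},{"translation": [-0.05,0.1,20.5],"yaw": 0},{"translation": [-0.05,0.1,21.4],"yaw": 0},{"translation": [-0.05,0.1,21.4],"yaw": 0},{"translation": [-0.05,0.1,21.4],"yaw": 0}], "jaw": -0.2}}

```text
clock: 6.4
eef_pos: [0.4183, -0.353, 0.0399]
tool_rot: [[1.0, 0.0, 0.0], [0.0, -1.0, -0.0], [0.0, 0.0, -1.0]]
ft_force: [-0.4, 0.1, 1.0]
width: 0.0371
grip_force: 0.0
```

Request:
{"name": "jog_arm", "arguments": {"commands": [{"translation": [0,0,0],"yaw": 0},{"translation": [0,0,0],"yaw": 0},{"translation": [0,0,0],"yaw": 0},{"translation": [0,0,0],"yaw": 0},{"translation": [0,0,0],"yaw": 0},{"translation": [0,0,0],"yaw": 0},{"translation": [0,0,0],"yaw": 0},{"translation": [0,0,0],"yaw": 0}], "jaw": -1}}

```text
clock: 7.2
eef_pos: [0.418, -0.3533, 0.0401]
tool_rot: [[1.0, -0.0, 0.001], [-0.0, -1.0, -0.001], [0.001, 0.001, -1.0]]
ft_force: [-0.2, 0.6, 4.3]
width: 0.0104
grip_force: 15.0
```

Request:
{"name": "jog_arm", "arguments": {"commands": [{"translation": [0,0,-5],"yaw": 0},{"translation": [0,0,-10],"yaw": 0},{"translation": [0,-4,-15],"yaw": 0},{"translation": [0,-8,-18],"yaw": 0},{"translation": [0,-12.5,-20],"yaw": 0},{"translation": [0,-17,-22],"yaw": 0},{"translation": [0,-22,-24],"yaw": 0},{"translation": [0,-27,-26],"yaw": 0},{"translation": [0,-32,-26],"yaw": 0},{"translation": [0,-37,-26],"yaw": 0},{"translation": [0,-42,-26],"yaw": 0},{"translation": [0,-47,-26],"yaw": 0}]}}

```text
clock: 8.4
eef_pos: [0.4171, 0.1006, 0.2994]
tool_rot: [[1.0, -0.0, 0.0], [-0.0, -1.0, -0.0], [0.0, 0.0, -1.0]]
ft_force: [1.0, -0.5, -1.1]
width: 0.0106
grip_force: 14.8
```

Request:
{"name": "jog_arm", "arguments": {"commands": [{"translation": [0,-1.3,0],"yaw": 0},{"translation": [0,-1.3,0],"yaw": 0},{"translation": [0,-1.3,0],"yaw": 0}]}}

```text
clock: 8.7
eef_pos: [0.4175, 0.1114, 0.2991]
tool_rot: [[1.0, 0.001, -0.001], [0.001, -1.0, -0.001], [-0.001, 0.001, -1.0]]
ft_force: [-0.4, -0.2, -0.6]
width: 0.0105
grip_force: 14.8
```

```bash
python3 snap.py w3; python3 seg.py w3
```

```text
8.7 [0.4175 0.1114 0.2991] toolx [ 1.     0.001 -0.001] cam [0.492 0.111 0.439] axis [-0.27 -0.   -0.96] w 0.01049227440055142 [-0.38673354 -0.19185784 -0.60133225]
[  9   0  14  13 125] ctr [0.5964 0.3666] size [20.9  9.5] ang 77.7 zmax 0.0895 topctr [0.5937 0.3605] [112 110 103]
[  55    0  161   81 3457] ctr [0.573  0.2893] size [ 53.6 160.8] ang 0.5 zmax 0.0876 topctr [0.5782 0.2896] [146 142 132]
[31  3 22  6 58] ctr [0.5971 0.3411] size [25.1  4.3] ang 82.2 zmax 0.0886 topctr [0.5944 0.3316] [103  98  89]
[205   2  16  16  69] ctr [0.5952 0.1965] size [16.   3.3] ang 46.5 zmax 0.0778 topctr [0.5964 0.1982] [161 155 142]
[62  5 12  7 45] ctr [0.5958 0.3251] size [22.9  2.8] ang 76.6 zmax 0.0886 topctr [0.5939 0.3176] [111 107  99]
[ 14  11  36  16 234] ctr [0.5926 0.3686] size [69.8 12.4] ang 69.6 zmax 0.0856 topctr [0.5851 0.3501] [121 118 110]
[444  16  63  14 595] ctr [ 0.5997 -0.0566] size [ 3.7 61.1] ang 3.1 zmax 0.0396 topctr [ 0.5991 -0.0426] [70 62 53]
[215  20  19  29 149] ctr [0.574  0.1896] size [13.  20.2] ang 63.3 zmax 0.0895 topctr [0.575  0.1912] [167 161 149]
[20
[... 366 characters left out ...]
103 1398] ctr [0.5132 0.1308] size [106.3 106.6] ang 0.1 zmax 0.0118 topctr [0.5159 0.1309] [156 155 146]
[ 538   61   90   82 4128] ctr [ 0.5234 -0.1834] size [74.5 72.3] ang 79.0 zmax 0.0118 topctr [ 0.5245 -0.1832] [75 76 74]
[ 397   75   92   53 4323] ctr [ 0.5244 -0.0284] size [50.1 92.5] ang 2.3 zmax 0.0206 topctr [ 0.5245 -0.0286] [70 87 55]
[160 183  25  48 937] ctr [0.4084 0.2756] size [23.3 56.4] ang 89.1 zmax 0.0122 topctr [0.4092 0.2752] [210 203 190]
[401 187  15  13 102] ctr [0.4247 0.0033] size [8.8 9.8] ang 56.0 zmax 0.0353 topctr [0.4253 0.0025] [178 173 161]
[485 196  33  20 386] ctr [ 0.4134 -0.0992] size [13.4 15.8] ang 65.3 zmax 0.0527 topctr [ 0.4131 -0.1002] [56 54 49]
```

View pics/w3.png

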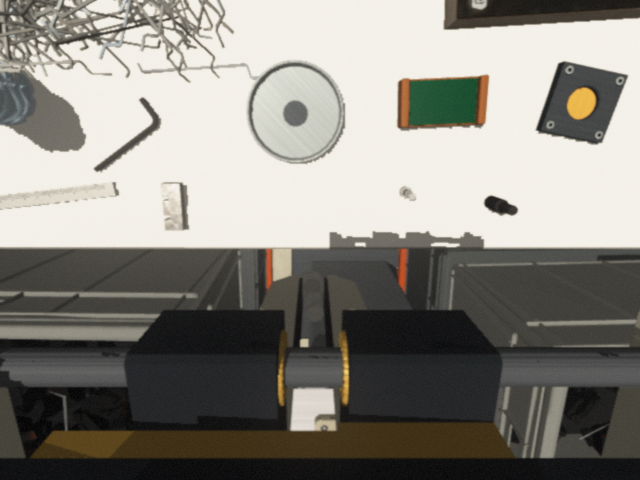

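The view shows the dish at (296,112), gauge (174,206), bolt A (406,193) and punch (500,206). The wire tangle starts at x≥0.57 behind the dish, so I'll stay clear of it while placing bolt B.

Request:
{"name": "jog_arm", "arguments": {"commands": [{"translation": [3,-1,4],"yaw": 0},{"translation": [6,-2,7],"yaw": 0},{"translation": [9,-2,11],"yaw": 0},{"translation": [10.7,-2,15],"yaw": 0},{"translation": [10.7,-2,19],"yaw": 0},{"translation": [10.7,-2,22],"yaw": 0},{"translation": [10.7,-2,24],"yaw": 0},{"translation": [10.7,-2,25],"yaw": 0},{"translation": [10.7,-2,25.4],"yaw": 0},{"translation": [10.7,-2,25.4],"yaw": 0},{"translation": [10.7,-2,25.4],"yaw": 0}]}}

```text
clock: 9.85
eef_pos: [0.526, 0.1315, 0.0471]
tool_rot: [[1.0, -0.001, 0.002], [-0.001, -1.0, 0.0], [0.002, -0.0, -1.0]]
ft_force: [0.3, -0.1, 0.2]
width: 0.0102
grip_force: 14.8
```

Request:
{"name": "jog_arm", "arguments": {"commands": [{"translation": [0,0,0.2],"yaw": 0},{"translation": [0,0,0.25],"yaw": 0},{"translation": [0,0,0.25],"yaw": 0}]}}

```text
clock: 10.15
eef_pos: [0.5257, 0.1319, 0.0442]
tool_rot: [[1.0, 0.0, 0.002], [0.0, -1.0, 0.0], [0.002, -0.0, -1.0]]
ft_force: [0.1, 0.2, 4.5]
width: 0.0104
grip_force: 15.0
```

Request:
{"name": "jog_arm", "arguments": {"commands": [{"translation": [0,0,0],"yaw": 0},{"translation": [0,0,0],"yaw": 0},{"translation": [0,0,0],"yaw": 0},{"translation": [0,0,-2],"yaw": 0},{"translation": [0,0,-6],"yaw": 0},{"translation": [0,0,-10],"yaw": 0},{"translation": [-4,4,-12],"yaw": 0},{"translation": [-8,8,-12],"yaw": 0},{"translation": [-10.1,12.9,-12],"yaw": 0},{"translation": [-10.1,12.9,-12],"yaw": 0},{"translation": [-10.1,12.9,-12],"yaw": 0}], "jaw": -0.25}}

```text
clock: 11.25
eef_pos: [0.4227, 0.0009, 0.163]
tool_rot: [[1.0, -0.003, 0.0], [-0.003, -1.0, -0.001], [0.0, 0.001, -1.0]]
ft_force: [-0.4, 0.8, -0.8]
width: 0.035
grip_force: 0.0
```

```bash
python3 snap.py w4; python3 seg.py w4
```

```text
11.25 [0.4227 0.0009 0.163 ] toolx [ 1.    -0.003  0.   ] cam [ 0.497 -0.     0.303] axis [-0.27  0.   -0.96] w 0.03502512008078156 [-0.35500247  0.8450812  -0.80366759]
[  0  20  19  36 172] ctr [0.5636 0.2175] size [ 6.6 21.1] ang 87.2 zmax 0.0115 topctr [0.5666 0.2176] [124 119 109]
[  66   33  145  151 3184] ctr [0.5129 0.1304] size [107.2 106.6] ang 88.2 zmax 0.0115 topctr [0.5174 0.1346] [127 127 119]
[ 497   33  130  121 8894] ctr [ 0.5235 -0.1838] size [74.1 72.6] ang 79.1 zmax 0.0115 topctr [ 0.5249 -0.1834] [67 67 66]
[ 287   53  131   80 9217] ctr [ 0.5244 -0.0287] size [50.3 92.2] ang 2.4 zmax 0.0206 topctr [ 0.5248 -0.0292] [78 95 65]
[108  84  39  21 508] ctr [0.5252 0.131 ] size [11.9 13.6] ang 86.4 zmax 0.0393 topctr [0.525  0.1315] [132 129 120]
[306 220  11  19 168] ctr [0.4253 0.0021] size [7.6 7.5] ang 40.9 zmax 0.0355 topctr [0.4253 0.002 ] [163 158 147]
[425 229  38  34 718] ctr [ 0.4136 -0.0997] size [13.9 15.7] ang 60.7 zmax 0.0525 topctr [ 0.4131 -0.1005] [45 43 39]
```

Request:
{"name": "jog_arm", "arguments": {"commands": [{"translation": [0.1,-0.05,4],"yaw": 0},{"translation": [0.1,-0.05,8],"yaw": 0},{"translation": [0.1,-0.05,10.5],"yaw": 0},{"translation": [0.1,-0.05,12],"yaw": 0},{"translation": [0.1,-0.05,12.4],"yaw": 0},{"translation": [0.1,-0.05,12.4],"yaw": 0},{"translation": [0.1,-0.05,12.4],"yaw": 0}]}}

```text
clock: 12.0
eef_pos: [0.4258, 0.0035, 0.04]
tool_rot: [[1.0, 0.0, 0.001], [0.0, -1.0, -0.0], [0.001, 0.0, -1.0]]
ft_force: [0.2, 0.1, 0.1]
width: 0.0348
grip_force: 0.0
```

Request:
{"name": "jog_arm", "arguments": {"commands": [{"translation": [0,0,0],"yaw": 0},{"translation": [0,0,0],"yaw": 0},{"translation": [0,0,0],"yaw": 0},{"translation": [0,0,0],"yaw": 0},{"translation": [0,0,0],"yaw": 0},{"translation": [0,0,0],"yaw": 0},{"translation": [0,0,0],"yaw": 0}], "jaw": -1}}

```text
clock: 12.7
eef_pos: [0.4251, 0.0031, 0.0394]
tool_rot: [[1.0, -0.0, 0.001], [-0.0, -1.0, -0.0], [0.001, 0.0, -1.0]]
ft_force: [-0.5, -1.1, 3.6]
width: 0.0102
grip_force: 15.1
```

Request:
{"name": "jog_arm", "arguments": {"commands": [{"translation": [0,0,-4],"yaw": 0},{"translation": [0,0,-8],"yaw": 0},{"translation": [3,-4.5,-8],"yaw": 0},{"translation": [6.4,-9,-8],"yaw": 0},{"translation": [6.4,-12.8,-8],"yaw": 0},{"translation": [6.4,-12.8,-8],"yaw": 0},{"translation": [6.4,-12.8,-8],"yaw": 0},{"translation": [6.4,-12.8,-4.5],"yaw": 0},{"translation": [6.4,-12.8,-2],"yaw": 0},{"translation": [6.4,-12.8,-0.9],"yaw": 0},{"translation": [6.4,-12.8,-0.45],"yaw": 0},{"translation": [6.4,-12.8,-0.45],"yaw": 0}]}}

```text
clock: 13.9
eef_pos: [0.4891, 0.1301, 0.0441]
tool_rot: [[1.0, -0.001, 0.0], [-0.001, -1.0, -0.0], [0.0, 0.0, -1.0]]
ft_force: [-0.5, -1.2, -1.2]
width: 0.0103
grip_force: 14.9
```

Request:
{"name": "jog_arm", "arguments": {"commands": [{"translation": [0,0,0],"yaw": 0},{"translation": [0,0,0],"yaw": 0}]}}

```text
clock: 14.1
eef_pos: [0.4893, 0.1308, 0.0444]
tool_rot: [[1.0, -0.001, 0.001], [-0.001, -1.0, 0.0], [0.001, -0.0, -1.0]]
ft_force: [-0.1, 0.5, -0.0]
width: 0.0105
grip_force: 14.9
```

Request:
{"name": "jog_arm", "arguments": {"commands": [{"translation": [0,0,0],"yaw": 0},{"translation": [0,0,0],"yaw": 0},{"translation": [0,0,0],"yaw": 0},{"translation": [0,0,-2],"yaw": 0},{"translation": [0,0,-6],"yaw": 0},{"translation": [0,0,-10],"yaw": 0},{"translation": [-4,-4,-12],"yaw": 0},{"translation": [-8,-8,-12],"yaw": 0},{"translation": [-8,-12,-12],"yaw": 0},{"translation": [-8,-14.4,-12],"yaw": 0},{"translation": [-8,-14.4,-12],"yaw": 0},{"translation": [-8,-14.4,-12],"yaw": 0}], "jaw": -0.25}}

```text
clock: 15.3
eef_pos: [0.4085, 0.2754, 0.1635]
tool_rot: [[1.0, 0.002, -0.0], [0.002, -1.0, -0.001], [-0.0, 0.001, -1.0]]
ft_force: [0.6, -0.3, -0.3]
width: 0.0352
grip_force: 0.0
```

```bash
python3 snap.py w5; python3 seg.py w5|grep -v "0.59"; python3 -c "
from cell import arm;print(arm.sense()['joint_positions'])"
```

```text
15.3 [0.4085 0.2754 0.1635] toolx [ 1.     0.002 -0.   ] cam [0.483 0.275 0.303] axis [-0.27 -0.   -0.96] w 0.03519943196571347 [ 0.5828743  -0.33275449 -0.29106055]
[    0     0   250   110 10119] ctr [0.5512 0.3993] size [ 66.1 150.3] ang 22.3 zmax 0.0886 topctr [0.5236 0.4226] [88 91 91]
[256   0  19  36 167] ctr [0.5567 0.3052] size [21.7  4.4] ang 23.8 zmax 0.0304 topctr [0.5596 0.3072] [145 140 129]
[342   0  26  43 333] ctr [0.5581 0.2492] size [23.  12.6] ang 13.7 zmax 0.0496 topctr [0.5565 0.2468] [134 130 120]
[388   0  10  33 128] ctr [0.5625 0.2185] size [ 5.2 19.2] ang 87.2 zmax 0.0113 topctr [0.5657 0.2182] [136 130 119]
[ 435   10  147  156 3270] ctr [0.5127 0.1308] size [106.9 107.2] ang 38.2 zmax 0.0116 topctr [0.5176 0.1267] [129 130 122]
[495  61  41  24 558] ctr [0.5246 0.1337] size [13.4 11.8] ang 14.6 zmax 0.0393 topctr [0.5248 0.1328] [135 131 122]
[277  69   9  13  41] ctr [0.524  0.2983] size [9.5 4.3] ang 34.9 zmax 0.0065 topctr [0.5241 0.2983] [92 88 81]
[284  82  15  27  72] ctr [0.5109 0.2896] size [19.7  6.5] ang 22.8 zmax 0.0069 topctr [0.5108 0.2901] [
[... 224 characters left out ...]
8] [143 139 129]
[251 130  17  13  51] ctr [0.4815 0.3173] size [ 3.7 15.1] ang 35.0 zmax 0.0065 topctr [0.4814 0.3168] [78 75 69]
[  0 144   4  24  67] ctr [0.4652 0.5162] size [ 4.6 19.9] ang 69.2 zmax 0.0136 topctr [0.4689 0.5136] [29 28 26]
[203 162  17  14  40] ctr [0.4558 0.3552] size [ 3.1 16.6] ang 36.8 zmax 0.0063 topctr [0.4553 0.3559] [77 74 68]
[ 298  193   28   69 1776] ctr [0.4081 0.2759] size [22.  56.5] ang 89.1 zmax 0.0122 topctr [0.4093 0.2756] [181 174 161]
[   0  211   46   31 1058] ctr [0.4087 0.5171] size [22.5 39.1] ang 6.1 zmax 0.0108 topctr [0.4086 0.5102] [156 151 139]
[ 4.87947724e-01 -1.09844790e-01  1.87845456e+00 -4.44004007e-04
  1.37368774e+00  2.05848459e+00]
```

View pics/w5.png

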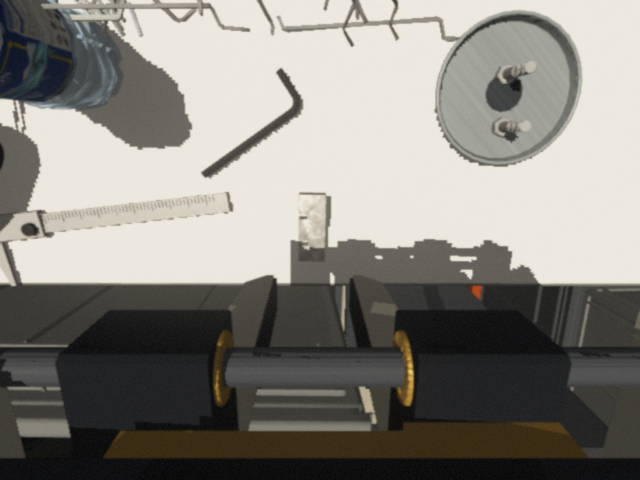

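The view shows both bolts standing in the dish at (515,72) and (512,127). The gauge at (312,220) lies along x, and the calliper end at (230,202) is about 50 mm clear.

Request:
{"name": "jog_arm", "arguments": {"commands": [{"translation": [0,0,4],"yaw": 0},{"translation": [0,0,8],"yaw": 0},{"translation": [0,0,11],"yaw": 0},{"translation": [0,0,12.7],"yaw": 0},{"translation": [0,0,13.4],"yaw": 0},{"translation": [0,0,13.5],"yaw": 0},{"translation": [0,0,13.5],"yaw": 0}]}}

```text
clock: 16.05
eef_pos: [0.4097, 0.275, 0.0295]
tool_rot: [[1.0, -0.001, 0.001], [-0.001, -1.0, 0.001], [0.001, -0.001, -1.0]]
ft_force: [-0.6, -0.7, -0.3]
width: 0.0344
grip_force: 0.0
```

Request:
{"name": "jog_arm", "arguments": {"commands": [{"translation": [0,0,0],"yaw": 0},{"translation": [0,0,0],"yaw": 0},{"translation": [0,0,0],"yaw": 0},{"translation": [0,0,0],"yaw": 0},{"translation": [0,0,0],"yaw": 0},{"translation": [0,0,0],"yaw": 0}], "jaw": -1, "grip_force": 30}}

```text
clock: 16.65
eef_pos: [0.4097, 0.2756, 0.0298]
tool_rot: [[1.0, 0.0, 0.002], [0.0, -1.0, 0.001], [0.002, -0.001, -1.0]]
ft_force: [0.3, -1.5, 6.4]
width: 0.0218
grip_force: 30.0
```

Request:
{"name": "jog_arm", "arguments": {"commands": [{"translation": [0,0,-5],"yaw": 0},{"translation": [0,0,-10],"yaw": 0},{"translation": [0,3,-14],"yaw": -8},{"translation": [0,7,-15],"yaw": -16},{"translation": [0,11,-15],"yaw": -24},{"translation": [1,15,-15],"yaw": -32},{"translation": [2,19,-15],"yaw": -40},{"translation": [4,23,-15],"yaw": -48},{"translation": [7,27,-15],"yaw": -56},{"translation": [10,30.4,-15],"yaw": -64},{"translation": [11.4,30.4,-15],"yaw": -72},{"translation": [11.4,30.4,-15],"yaw": -80}]}}

```text
clock: 17.85
eef_pos: [0.5242, -0.0307, 0.1784]
tool_rot: [[0.171, 0.985, 0.0], [0.985, -0.171, -0.0], [-0.0, 0.0, -1.0]]
ft_force: [-1.1, -0.4, -1.6]
width: 0.0214
grip_force: 30.0
```

Request:
{"name": "jog_arm", "arguments": {"commands": [{"translation": [0,0,0],"yaw": -8},{"translation": [0,0,0],"yaw": -13.3},{"translation": [0,0,0],"yaw": -13.3},{"translation": [0,0,0],"yaw": -13.3}]}}

```text
clock: 18.25
eef_pos: [0.5226, -0.0287, 0.1784]
tool_rot: [[-0.055, 0.999, -0.0], [0.999, 0.055, 0.0], [0.0, -0.0, -1.0]]
ft_force: [0.4, -0.3, -1.6]
width: 0.0218
grip_force: 30.0
```

```bash
python3 snap.py w6; python3 - <<'E'
from h import *
f=np.load('pics/w6.npz');K,E=f['K'],f['E'];W=heightmap(K,E,f['d'])
s=(f['d']>0)&(W[...,2]>.005)&(W[...,2]<.03)&(abs(W[...,0]-.5245)<.06)&(abs(W[...,1]+.029)<.07)
print(s.sum(),cv2.minAreaRect((W[s][:,:2]*1000).astype(np.float32)))
E
```

```text
18.25 [ 0.5226 -0.0287  0.1784] toolx [-0.055  0.999  0.   ] cam [0.518 0.045 0.318] axis [ 0.02 -0.27 -0.96] w 0.021825781205476364 [ 0.36058256 -0.31770653 -1.64130545]
4465 ((524.101318359375, -28.697956085205078), (50.03136444091797, 91.56574249267578), 2.451596736907959)
```

View pics/w6.png

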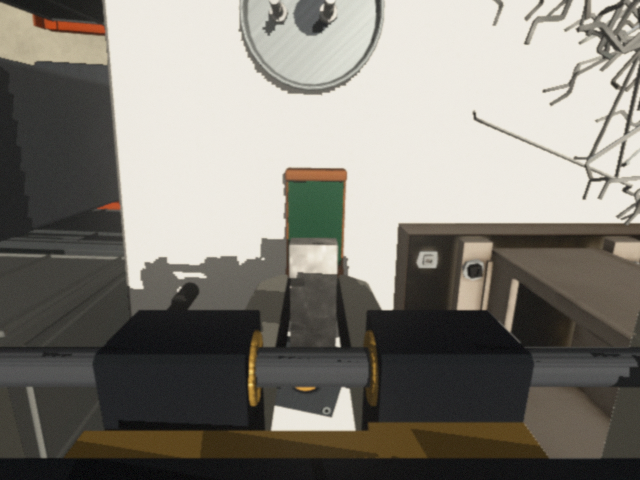

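```bash
python3 - <<'E'
from h import *
for n in('w1','w3','w6','top0'):
    f=np.load(f'pics/{n}.npz');d=f['d'];W=heightmap(f['K'],f['E'],d);m=(d>0)&(W[...,2]>.07)&(W[...,2]<.4)&(W[...,0]>.57)&(abs(W[...,1]+.03)<.1)
    if n=='w6':m[270:]=0
    q=W[m];print(n,len(q));
    if len(q):i=np.argsort(q[:,0])[:3];print(q[i].round(3))
E
```

```text
w1 0
w3 0
w6 1270
[[ 0.658 -0.033  0.076]
 [ 0.658 -0.034  0.09 ]
 [ 0.659 -0.034  0.08 ]]
top0 1620
[[ 0.657 -0.032  0.272]
 [ 0.658 -0.031  0.146]
 [ 0.658 -0.032  0.344]]
```

Request:
{"name": "jog_arm", "arguments": {"commands": [{"translation": [0,0.15,4],"yaw": 0.5},{"translation": [0,0.15,8],"yaw": 0.5},{"translation": [0,0.15,11],"yaw": 0.5},{"translation": [0,0.15,12.5],"yaw": 0.5},{"translation": [0,0.15,13.2],"yaw": 0.5},{"translation": [0,0.15,13.5],"yaw": 0.5},{"translation": [0,0.15,13.5],"yaw": 0.5},{"translation": [0,0.15,13.5],"yaw": 0.5}]}}

```text
clock: 19.1
eef_pos: [0.5256, -0.029, 0.0452]
tool_rot: [[-0.048, 0.999, 0.003], [0.999, 0.048, -0.0], [-0.001, 0.003, -1.0]]
ft_force: [0.3, 0.1, -1.4]
width: 0.0214
grip_force: 30.0
```

Request:
{"name": "jog_arm", "arguments": {"commands": [{"translation": [0,0,0.1],"yaw": 0},{"translation": [0,0,0.2],"yaw": 0},{"translation": [0,0,0.2],"yaw": 0},{"translation": [0,0,0.2],"yaw": 0}]}}

```text
clock: 19.5
eef_pos: [0.5251, -0.0289, 0.0428]
tool_rot: [[-0.049, 0.999, 0.002], [0.999, 0.049, -0.0], [-0.0, 0.002, -1.0]]
ft_force: [-1.3, 0.3, 5.5]
width: 0.0217
grip_force: 30.0
```

Request:
{"name": "jog_arm", "arguments": {"commands": [{"translation": [0,0,0],"yaw": 0},{"translation": [0,0,0],"yaw": 0},{"translation": [0,0,0],"yaw": 0},{"translation": [0,0,-3],"yaw": 0},{"translation": [0,0,-7],"yaw": 0},{"translation": [0,0,-12],"yaw": 8},{"translation": [-2,-4,-15],"yaw": 16},{"translation": [-4,-8,-15],"yaw": 24},{"translation": [-6.6,-11.5,-15],"yaw": 32},{"translation": [-6.6,-11.5,-15],"yaw": 40},{"translation": [-6.6,-11.5,-15],"yaw": 48},{"translation": [-6.6,-11.5,-15],"yaw": 56}], "jaw": -0.2, "grip_force": 20}}

```text
clock: 20.7
eef_pos: [0.4123, -0.1007, 0.1917]
tool_rot: [[0.805, 0.593, 0.001], [0.593, -0.805, -0.0], [0.0, 0.0, -1.0]]
ft_force: [-1.0, 0.3, 0.7]
width: 0.0369
grip_force: 0.0
```

Request:
{"name": "jog_arm", "arguments": {"commands": [{"translation": [0,0,0],"yaw": 8},{"translation": [0,0,0],"yaw": 16},{"translation": [0,0,0],"yaw": 24},{"translation": [0,0,0],"yaw": 32},{"translation": [0,0,0],"yaw": 37},{"translation": [0,0,0],"yaw": 37},{"translation": [0,0,0],"yaw": 37}]}}

```text
clock: 21.4
eef_pos: [0.4125, -0.1003, 0.1915]
tool_rot: [[1.0, -0.001, -0.0], [-0.001, -1.0, 0.0], [-0.0, -0.0, -1.0]]
ft_force: [0.5, 0.3, -0.5]
width: 0.0371
grip_force: 0.0
```

```bash
python3 snap.py w7; python3 seg.py w7
```

```text
21.4 [ 0.4125 -0.1003  0.1915] toolx [ 1.    -0.001 -0.   ] cam [ 0.487 -0.101  0.331] axis [-0.27  0.   -0.96] w 0.03711422790421892 [ 0.52127866  0.28932543 -0.51411734]
[ 517   15  123  133 2083] ctr [ 0.5252 -0.3196] size [ 92.7 102. ] ang 5.7 zmax 0.0108 topctr [ 0.5257 -0.302 ] [ 32  70 147]
[   0   27   97  141 1435] ctr [0.5099 0.117 ] size [ 80. 107.] ang 77.2 zmax 0.0117 topctr [0.5118 0.1089] [136 136 128]
[ 362   28  110  112 7273] ctr [ 0.5236 -0.184 ] size [72.7 72.6] ang 79.1 zmax 0.0116 topctr [ 0.5248 -0.1837] [78 79 77]
[ 569   31   71   94 4954] ctr [ 0.5223 -0.3305] size [67.5 39.7] ang 13.6 zmax 0.0303 topctr [ 0.5199 -0.332 ] [18 18 19]
[ 158   47  125   74 7890] ctr [ 0.5245 -0.0286] size [50.4 92.5] ang 2.4 zmax 0.025 topctr [ 0.5255 -0.0311] [129 130 104]
[  0  75  37  19 470] ctr [0.5252 0.131 ] size [12.2 13.8] ang 81.5 zmax 0.0362 topctr [0.5248 0.1291] [92 90 83]
[  4 124  45  18 514] ctr [0.4876 0.1288] size [13.1 13.9] ang 86.6 zmax 0.0394 topctr [0.4879 0.1293] [114 111 103]
[304 211  19  28 425] ctr [ 0.4143 -0.1011] size [15.6 13.3] ang 87.1 zmax 0.0526 topctr [ 0.4131 -0.1011] [77 74 68]
```

View pics/w7.png

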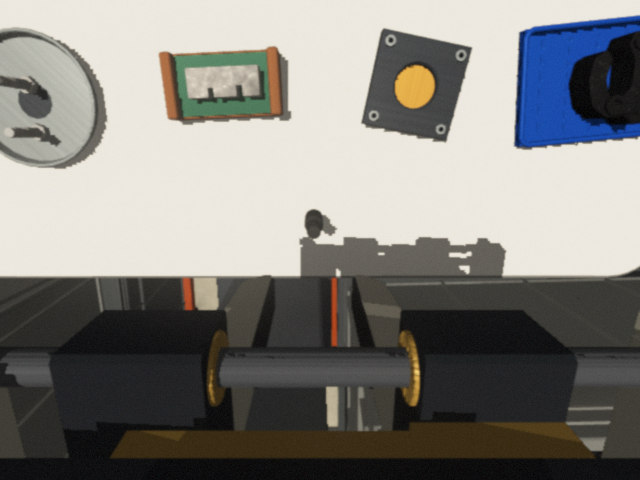

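Gauge lies flat on the felt (223,82). Next the punch at (314,222).

Request:
{"name": "jog_arm", "arguments": {"commands": [{"translation": [0.1,0.05,4],"yaw": 0},{"translation": [0.1,0.05,8],"yaw": 0},{"translation": [0.1,0.05,12],"yaw": 0},{"translation": [0.1,0.05,14],"yaw": 0},{"translation": [0.1,0.05,15],"yaw": 0},{"translation": [0.1,0.05,15.2],"yaw": 0},{"translation": [0.1,0.05,15.2],"yaw": 0}]}}

```text
clock: 22.15
eef_pos: [0.4143, -0.101, 0.0405]
tool_rot: [[1.0, -0.003, 0.001], [-0.003, -1.0, -0.0], [0.001, 0.0, -1.0]]
ft_force: [0.5, 0.4, -0.4]
width: 0.0375
grip_force: 0.0
```

Request:
{"name": "jog_arm", "arguments": {"commands": [{"translation": [0,0,0],"yaw": 0},{"translation": [0,0,0],"yaw": 0},{"translation": [0,0,0],"yaw": 0},{"translation": [0,0,0],"yaw": 0},{"translation": [0,0,0],"yaw": 0},{"translation": [0,0,0],"yaw": 0},{"translation": [0,0,0],"yaw": 0}], "jaw": -1}}

```text
clock: 22.85
eef_pos: [0.4143, -0.101, 0.0404]
tool_rot: [[1.0, -0.004, 0.001], [-0.004, -1.0, -0.0], [0.001, 0.0, -1.0]]
ft_force: [0.2, 0.6, 5.7]
width: 0.0156
grip_force: 20.0
```

Request:
{"name": "jog_arm", "arguments": {"commands": [{"translation": [0,0,-4],"yaw": 0},{"translation": [0,0,-8],"yaw": 0},{"translation": [4,3,-8],"yaw": 0},{"translation": [8,6,-8],"yaw": 0},{"translation": [11,8.3,-8],"yaw": 0},{"translation": [11,8.3,-8],"yaw": 0},{"translation": [11,8.3,-8],"yaw": 0},{"translation": [11,8.3,-5],"yaw": 0},{"translation": [11,8.3,-2.5],"yaw": 0},{"translation": [11,8.3,-1.2],"yaw": 0},{"translation": [11,8.3,-0.7],"yaw": 0},{"translation": [11,8.3,-0.6],"yaw": 0}]}}

```text
clock: 24.05
eef_pos: [0.523, -0.1837, 0.046]
tool_rot: [[1.0, -0.003, -0.0], [-0.003, -1.0, 0.0], [-0.0, -0.0, -1.0]]
ft_force: [-0.2, -0.5, 0.3]
width: 0.0154
grip_force: 20.0
```

Request:
{"name": "jog_arm", "arguments": {"commands": [{"translation": [0,0,0.1],"yaw": 0},{"translation": [0,0,0.1],"yaw": 0}]}}

```text
clock: 24.25
eef_pos: [0.5238, -0.1844, 0.0456]
tool_rot: [[1.0, -0.004, 0.001], [-0.004, -1.0, -0.001], [0.001, 0.001, -1.0]]
ft_force: [0.1, -0.4, -1.2]
width: 0.0159
grip_force: 20.0
```

Request:
{"name": "jog_arm", "arguments": {"commands": [{"translation": [0,0,0.1],"yaw": 0},{"translation": [0,0,0.1],"yaw": 0},{"translation": [0,0,0.1],"yaw": 0}]}}

```text
clock: 24.55
eef_pos: [0.524, -0.1845, 0.0453]
tool_rot: [[1.0, -0.004, 0.002], [-0.004, -1.0, -0.001], [0.002, 0.001, -1.0]]
ft_force: [-3.8, 1.1, 8.6]
width: 0.0156
grip_force: 20.0
```

Seated. Release, back off and take an overview.

Request:
{"name": "jog_arm", "arguments": {"commands": [{"translation": [0,0,0],"yaw": 0},{"translation": [0,0,0],"yaw": 0},{"translation": [0,0,0],"yaw": 0},{"translation": [0,0,-2],"yaw": 0},{"translation": [0,0,-6],"yaw": 0},{"translation": [0,0,-10],"yaw": 0},{"translation": [-2,0,-15],"yaw": 0},{"translation": [-5,-2,-20],"yaw": 0},{"translation": [-9,-6,-24],"yaw": 0},{"translation": [-11,-9,-27],"yaw": 0},{"translation": [-11,-9,-28],"yaw": 0},{"translation": [-11,-9,-28],"yaw": 0}], "jaw": -0.2}}

```text
clock: 25.75
eef_pos: [0.4141, -0.0926, 0.329]
tool_rot: [[1.0, -0.002, 0.008], [-0.002, -1.0, -0.002], [0.008, 0.002, -1.0]]
ft_force: [0.5, -0.6, 0.5]
width: 0.0371
grip_force: 0.0
```

```bash
python3 snap.py w8; python3 seg.py w8; python3 -c "
from h import *
f=np.load('pics/w8.npz');W=heightmap(f['K'],f['E'],f['d'])
g=(W[...,2]>.019)&(W[...,2]<.032)&(abs(W[...,0]-.5245)<.025)&(abs(W[...,1]+.029)<.034)
print('gauge',cv2.minAreaRect((W[g][:,:2]*1000).astype(np.float32)))
"
```

```text
25.75 [ 0.4141 -0.0926  0.329 ] toolx [ 1.    -0.002  0.008] cam [ 0.487 -0.093  0.47 ] axis [-0.26 -0.   -0.97] w 0.037061904910649264 [ 0.53016358 -0.59943574  0.50335416]
[  0  15  45  69 727] ctr [0.5784 0.2201] size [47.9 77.4] ang 11.2 zmax 0.0884 topctr [0.5739 0.1909] [139 134 124]
[249  24  53  13 466] ctr [ 0.5994 -0.0544] size [ 3.2 54.3] ang 3.1 zmax 0.0391 topctr [ 0.5991 -0.0425] [89 80 70]
[ 462   54  112   93 1542] ctr [ 0.5265 -0.3323] size [ 92.5 127.2] ang 5.4 zmax 0.0109 topctr [ 0.5292 -0.3327] [ 46  86 167]
[  75   65   93   96 1224] ctr [0.513  0.1304] size [106.7 106.5] ang 48.8 zmax 0.0119 topctr [0.5162 0.1335] [158 157 148]
[ 353   66   75   76 3686] ctr [ 0.5236 -0.1837] size [72.4 72.2] ang 79.0 zmax 0.0561 topctr [ 0.522  -0.1844] [95 94 90]
[ 496   68   52   63 2278] ctr [ 0.5252 -0.3329] size [66.6 46.4] ang 5.7 zmax 0.0306 topctr [ 0.5227 -0.3368] [24 25 28]
[ 214   78   84   50 3658] ctr [ 0.5245 -0.0285] size [50.2 92.2] ang 2.4 zmax 0.0251 topctr [ 0.5256 -0.031 ] [148 149 122]
[102  98  25  12 208] ctr [0.5252 0.1306] size [12.4 11.4] ang 2.3 zmax 0.0398 topctr [0.5253 0.1318] [152 148 139]
[109 130  24  13 193] ctr [0.4876 0.1283] size [11.5 12.8] ang 70.2 zmax 0.0398 topctr [0.4882 0.1296] [156 152 142]
gauge ((525.2525024414062, -30.829349517822266), (22.082006454467773, 56.303524017333984), 2.404103994369507)
```

View pics/w8.png

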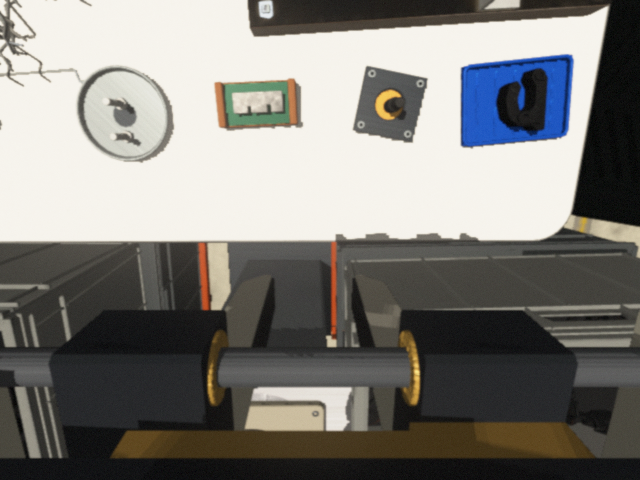

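All five pieces are in place: bolts at (119,105) and (123,137) in the dish, gauge (258,102), punch upright at (393,104), clip (524,100). Handing in.

```bash
python3 -c "
from cell import arm
print(arm.close_job())"
```

```text
the job is handed in; nothing more can be done
None
```

I put all five pieces away and handed the job in at about 26 s; the last picture shows each one within its limits, the arm never touched the bystanders, and the hand-in gave no verdict.

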